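# Set the stock tags on the stone rack

### The arm

A 7-joint arm with a two-finger parallel gripper is mounted at the origin on the work surface. World frame = base frame: x ahead of the robot, y to its left, z up, the work surface at z = 0. Lengths are in m, angles in rad, forces in N, time in s.
With the tool pointing down it reaches from about 0.375 to 0.925 m from the base axis. Payload 3.1 kg.
Tool frame: the origin (TCP) lies between the finger pads; the fingertips stand 19 mm ahead of it and the grasp point (between the pads) is the TCP; z points along the fingers, y is the line along which they close (so a half turn about z gives the same grasp; the last joint's range is limited). The gripper opens to 85 mm and grips with 20 to 120 N. Pads are 22 mm wide; open, the fingers measure 114 mm over their backs; the gripper's body (76 mm by 85 mm) begins 54 mm behind the grasp point. The pads swing forward as they close: fully open they stand 13 mm farther back than shut.
Start: joints at [1.232, 0.383, 0.044, 1.598, -0.018, 1.161, -0.05], TCP at [0.155, -0.631, 0.25] pointing down, gripper open.
Joint ranges: [-2.61, 2.61], [-0.41, 2.15], [-1.48, 1.57], [0, 2.5], [-1.57, 4.71], [0.05, 1.97], [-2.85, 2.85]. Speed limits (rad/s): [2.79, 2.79, 3.14, 3.14, 3.14, 3.14, 3.14].

### API

Orientations are given as a unit quaternion [x, y, z, w].
In Python, from bench import move_ptp, movel, move_j, move_gripper, pause, inverse_kinematics, read_camera, camera_params, MotionError, sign_off, look_for, tip_of, read_time_s, read_qpos, read_joint_vel, read_effort, read_eef_pos, read_tcp_rot, read_ft_force, read_ft_torque, read_finger_gap, read_grasp_force gives the robot as it stands. Calls block until the motion is done:
- move_ptp(position, orientation): joint-space move of the TCP to a pose.
- movel(position, orientation=None, speed=0.15): straight line of the TCP; orientation=None keeps the orientation; speed is the mean speed in m/s.
- move_j(angles): joint-space move.
- move_gripper(opening, effort=None): finger opening in m; effort is the grip in N (None keeps the last); returns when the fingers have stopped.
- pause(seconds).
- inverse_kinematics(position, orientation): joint angles nearest the present ones, or None.
- read_camera(name): name is "scene" or "side" or "wrist"; returns the picture (400x640x3 uint8, red, green, blue); there is no depth.
- camera_params(name): a dict with "K" (3x3 intrinsics, pixels), "dist_coeffs" ([k1, k2, p1, p2, k3] as OpenCV has them; the pictures are not rectified), "camera_from_world" (4x4, takes a point from world to camera coordinates). Camera axes: x right, y down, z forward; pixel columns grow to the right and rows downward; lengths in m; the calibration is good to about 2 mm. A picture is of the moment at which its call begins: read the wrist's pose just before it. camera_params takes no time and is no camera call; for the wrist camera it gives the pose at the moment of the call.
A pose or a line that the arm cannot do raises MotionError and nothing moves.
- sign_off(): hands the job in; it is judged then, once.
Trained networks look in the newest picture that a camera, given by its name, has taken for a name from the list of things; names that differ only in an ending like _2 or _b are one class to them, and where a whole thing is asked for, a point or a joint stands for the part that bears it (a point fixed in the world has none). Each returns a list of dicts, best first, with "confidence" (0 to 1); they miss things now and then, are a little off and sometimes report something else, mostly with a low value. They report only what shows in the picture. A call takes as long as a camera call. They do not tell look-alikes from the thing itself.
- look_for(camera, name): "at" ([column, row] in pixels, amid what is visible of it).
- tip_of(camera, name): "at" ([column, row] in pixels: a listed point, or the origin of a listed thing).
Readings, each from a call of its own:
- read_time_s(): time.
- read_qpos(): joint angles.
- read_joint_vel(): joint speeds.
- read_effort(): joint torques, N m.
- read_eef_pos(): TCP position.
- read_tcp_rot(): TCP orientation.
- read_ft_force(): force on the tool from outside, world axes, zero at the start.
- read_ft_torque(): the same for the moment, N m.
- read_finger_gap(): finger opening in m.
- read_grasp_force(): force on a finger pad.
Only numpy, scipy, OpenCV 4.12 (cv2) and the standard library are available. Lean on these libraries where they do the work, as an engineer would, in place of code of your own. Each camera call takes 0.05 s, during which the arm holds its last target. There are 200 camera calls.

### The job

Set the hinged metal tags on the rack rail to match the stock: only the two bins heaped full of stones should have their tag tipped back, away from the robot, with its disc face showing, and the two nearly empty bins should have theirs tipped forward, towards the robot. Each tag belongs to the bin straight in front of it; with a fingertip gently push over only the tags that are wrong, right past upright so they fall to the other stop, and leave those that are already right as they are. Do not pinch or force the tags, and do not shift or pick up the bins or the things standing around the rack.

Things in the scene. Friction and masses are not known exactly. Their poses are not given: they have to be found in the camera images.
- rack: Fixed rack: plywood board 480 (y) x 205 (x) x 12 mm; two posts carry a 15 mm square rail along y, its top 118 mm above the bench and nothing of the rack higher. Origin on the bench under the rail's middle; x points away from the robot side, y along the rail. Four bins stand on the board on the robot side of the rail; one tag holder per bin sits on the rail, 105 mm apart.
- clip_a: Steel tag holder fixed on the rail. Origin: middle of its tag's pivot pin, 130 mm above the bench; y along pin and rail, x level, away from the robot side. Its two flared stop flanges, 52 mm wide, reach 15 mm above the pin and 14 mm to either side. Its bin is the one straight in front: bin origin 90 mm away towards the robot side (the next bins are 138 mm away).
- tag_a (a joint): Lean of clip_a's tag, rad: 0 upright; +0.60 fully tipped away from the robot side (riveted disc face up and to the robot: full); -0.60 fully tipped towards the robot (disc face down). Aluminium plate 56 mm wide, 3 mm thick, 65 mm from pin to free edge, about 40 g, free-swinging; pushed past upright it falls to the other stop. Starts at or near a stop.
- tag_a_edge (a point): Middle of the rolled free edge (6 mm thick, 56 mm wide) of clip_a's tag, 62 mm from the pin; fully tipped it is 35 mm out to that side of the pin and 181 mm above the bench, upright 192 mm above it.
- clip_b: Steel tag holder fixed on the rail. Origin: middle of its tag's pivot pin, 130 mm above the bench; y along pin and rail, x level, away from the robot side. Its two flared stop flanges, 52 mm wide, reach 15 mm above the pin and 14 mm to either side. Its bin is the one straight in front: bin origin 90 mm away towards the robot side (the next bins are 138 mm away).
- tag_b (a joint): Lean of clip_b's tag, rad: 0 upright; +0.60 fully tipped away from the robot side (riveted disc face up and to the robot: full); -0.60 fully tipped towards the robot (disc face down). Aluminium plate 56 mm wide, 3 mm thick, 65 mm from pin to free edge, about 40 g, free-swinging; pushed past upright it falls to the other stop. Starts at or near a stop.
- tag_b_edge (a point): Middle of the rolled free edge (6 mm thick, 56 mm wide) of clip_b's tag, 62 mm from the pin; fully tipped it is 35 mm out to that side of the pin and 181 mm above the bench, upright 192 mm above it.
- clip_c: Steel tag holder fixed on the rail. Origin: middle of its tag's pivot pin, 130 mm above the bench; y along pin and rail, x level, away from the robot side. Its two flared stop flanges, 52 mm wide, reach 15 mm above the pin and 14 mm to either side. Its bin is the one straight in front: bin origin 90 mm away towards the robot side (the next bins are 138 mm away).
- tag_c (a joint): Lean of clip_c's tag, rad: 0 upright; +0.60 fully tipped away from the robot side (riveted disc face up and to the robot: full); -0.60 fully tipped towards the robot (disc face down). Aluminium plate 56 mm wide, 3 mm thick, 65 mm from pin to free edge, about 40 g, free-swinging; pushed past upright it falls to the other stop. Starts at or near a stop.
- tag_c_edge (a point): Middle of the rolled free edge (6 mm thick, 56 mm wide) of clip_c's tag, 62 mm from the pin; fully tipped it is 35 mm out to that side of the pin and 181 mm above the bench, upright 192 mm above it.
- clip_d: Steel tag holder fixed on the rail. Origin: middle of its tag's pivot pin, 130 mm above the bench; y along pin and rail, x level, away from the robot side. Its two flared stop flanges, 52 mm wide, reach 15 mm above the pin and 14 mm to either side. Its bin is the one straight in front: bin origin 90 mm away towards the robot side (the next bins are 138 mm away).
- tag_d (a joint): Lean of clip_d's tag, rad: 0 upright; +0.60 fully tipped away from the robot side (riveted disc face up and to the robot: full); -0.60 fully tipped towards the robot (disc face down). Aluminium plate 56 mm wide, 3 mm thick, 65 mm from pin to free edge, about 40 g, free-swinging; pushed past upright it falls to the other stop. Starts at or near a stop.
- tag_d_edge (a point): Middle of the rolled free edge (6 mm thick, 56 mm wide) of clip_d's tag, 62 mm from the pin; fully tipped it is 35 mm out to that side of the pin and 181 mm above the bench, upright 192 mm above it.
- bin_full_1: Grey open-front picking bin 130 mm deep (x), 94 mm wide (y), 75 mm high, heaped full of stones up to about 95 mm above the bin's underside, about 0.95 kg; loose on the rack board. Origin under its centre, 12 mm above the bench.
- bin_full_2: Grey open-front picking bin 130 mm deep (x), 94 mm wide (y), 75 mm high, heaped full of stones up to about 95 mm above the bin's underside, about 0.95 kg; loose on the rack board. Origin under its centre, 12 mm above the bench.
- bin_low_1: Grey open-front picking bin like the full ones but nearly empty, with two stones on its floor, about 0.2 kg; loose on the rack board. Origin under its centre, 12 mm above the bench.
- bin_low_2: Grey open-front picking bin like the full ones but nearly empty, with two stones on its floor, about 0.2 kg; loose on the rack board. Origin under its centre, 12 mm above the bench.
- bottle: White squeeze bottle with black cap, 60 mm in diameter, 165 mm high, standing loose beside the rack; not part of the job. Origin under its centre.
- tin: Open steel cup 66 mm in diameter, 62 mm high, standing loose beyond the rack; not part of the job. Origin under its centre.
- nodule: Terracotta-brown stone nodule 56 x 44 x 32 mm, loose beyond the rack; not part of the job. Origin under its centre.
- brush: Wooden-handled flat brush 170 mm long lying loose beside the rack; not part of the job.
There are look-alikes about, which are no part of the job. What is shaped like the bin_full_1 but blue is not meant.

How it is judged:
By the outcome, as a careful person would: the job done as asked, in the order asked, and still so for the second after the job is handed in, with the robot touching nothing.
It also fails if it takes over 64 s, if anything falls off the work surface, if the arm or the gripper's body presses on something with over 40 N, if the wrist force passes 120 N, or if a joint passes its speed limit or range.

## Working session

There is one attempt and no reset: what is moved stays moved. The work goes in short steps, each a Python script; the robot and the scene stay as the last script left them, time stands still between calls to the robot, and variables do not carry over. Pictures are saved under pics/ and viewed, at most 10 in all, crops included, and the job is handed in when it is done.

```bash
mkdir -p pics; python3 - <<'E'
from bench import *
import cv2,numpy as np
for c in("scene","side"):
    im=read_camera(c); cv2.imwrite(f"pics/{c}0.png",im[:,:,::-1])
    p=camera_params(c);T=np.array(p["camera_from_world"]);print(c,np.round(-T[:3,:3].T@T[:3,3],3),np.round(T[:3,:3],2).tolist(),np.round(p["K"],0).tolist())
    for n in("clip_a","tag_a_edge","bin_full_1","bin_low_1","bottle","tin","rack"):
        print(n,[(np.round(d["at"]).tolist(),round(d["confidence"],2)) for d in tip_of(c,n)])
print(read_time_s())
E
```

```text
scene [ 1.353 -0.115  0.914] [[0.14, 0.99, 0.02], [0.68, -0.08, -0.72], [-0.72, 0.12, -0.69]] [[385.0, 0.0, 318.0], [0.0, 385.0, 205.0], [0.0, 0.0, 1.0]]
clip_a [([378.0, 200.0], 0.98), ([270.0, 206.0], 0.74), ([342.0, 202.0], 0.73), ([308.0, 208.0], 0.6)]
tag_a_edge [([374.0, 174.0], 0.66)]
bin_full_1 [([406.0, 173.0], 0.92), ([330.0, 206.0], 0.81), ([366.0, 206.0], 0.63), ([375.0, 177.0], 0.26)]
bin_low_1 [([305.0, 213.0], 0.97), ([274.0, 213.0], 0.71), ([275.0, 276.0], 0.26)]
bottle [([409.0, 212.0], 0.77)]
tin [([361.0, 260.0], 0.87)]
rack [([325.0, 232.0], 0.79)]
side [-0.104  0.95   0.808] [[-0.83, -0.56, 0.02], [-0.3, 0.42, -0.86], [0.47, -0.71, -0.52]] [[411.0, 0.0, 314.0], [0.0, 411.0, 201.0], [0.0, 0.0, 1.0]]
clip_a [([331.0, 184.0], 0.66), ([274.0, 227.0], 0.61), ([311.0, 195.0], 0.5), ([304.0, 268.0], 0.2)]
tag_a_edge [([338.0, 231.0], 0.64), ([284.0, 215.0], 0.38)]
bin_full_1 [([303.0, 338.0], 0.78), ([302.0, 269.0], 0.65), ([319.0, 252.0], 0.61), ([272.0, 226.0], 0.44)]
bin_low_1 [([336.0, 232.0], 0.8), ([351.0, 218.0], 0.55), ([330.0, 185.0], 0.51), ([288.0, 193.0], 0.48)]
bottle [([258.0, 297.0], 0.81), ([351.0, 219.0], 0.19)]
tin []
rack []
0.8
```

```bash
python3 - <<'E'
import cv2
a=cv2.imread("pics/scene0.png")[110:300,200:450];b=cv2.imread("pics/side0.png")[130:370,200:440]
cv2.imwrite("pics/sc1.png",cv2.resize(a,(790,600),interpolation=2));cv2.imwrite("pics/sd1.png",cv2.resize(b,(600,600),interpolation=2))
E
```

```text
(no output)
```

View pics/sc1.png

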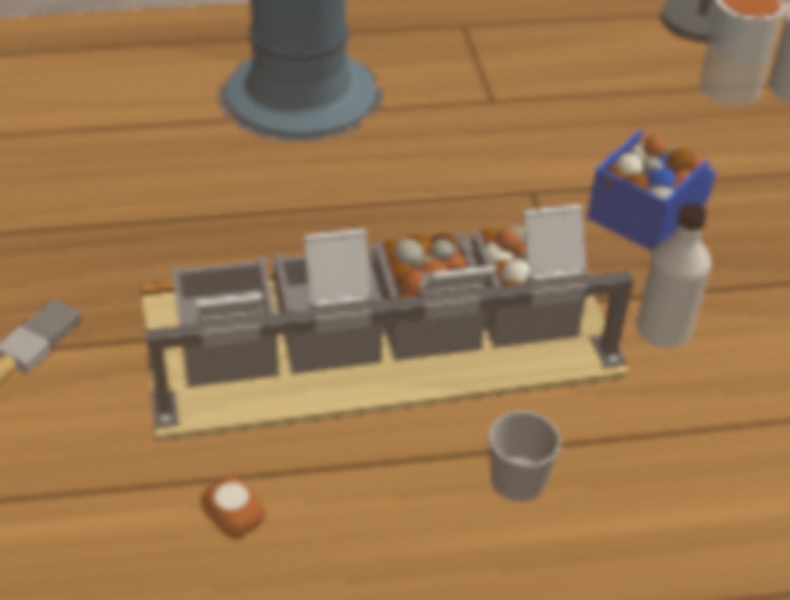

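View pics/sd1.png

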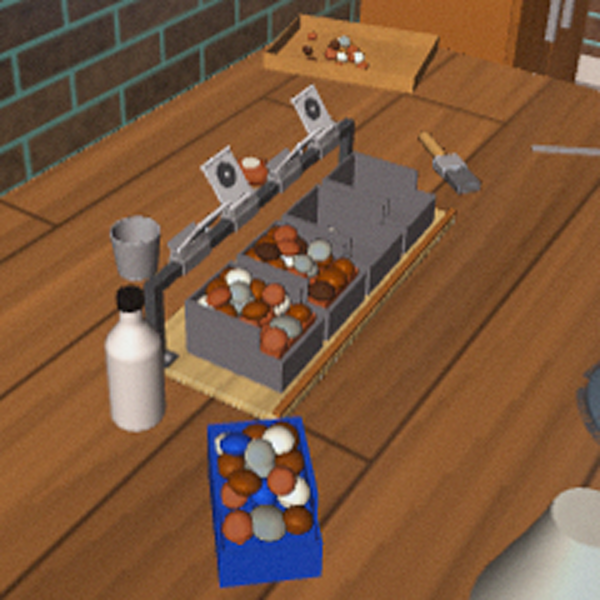

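View pics/scene0.png

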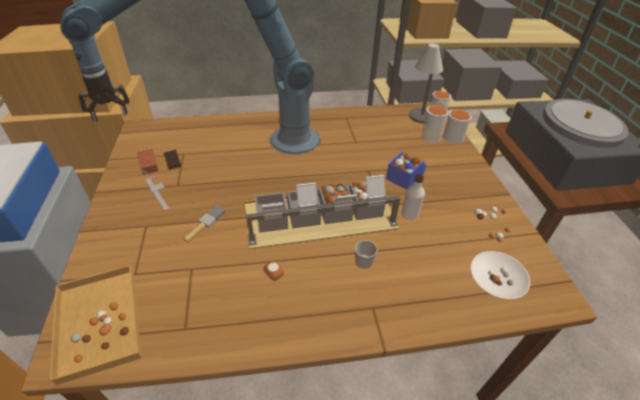

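The scene picture, viewed from beyond the rack (y grows to the right), shows these tags:

| Clip pixel | Bin | Tag now | Verdict |
|---|---|---|---|
| (270,206) | low | edge-on, tipped away | **wrong** |
| (308,208) | low | broad back face, tipped to robot | right |
| (342,202) | full | tipped away | right |
| (378,200) | full | tipped to robot | **wrong** |

The side view agrees: discs show only on the 1st and 3rd tags counted from the far end. The full look-alikes are the grey bins at (345,190) and (372,190), which are the real ones, and the blue bin at (406,173), which is not meant.

Next I locate the rail.

```bash
cat > h.py <<'E'
from bench import *
import numpy as np,cv2
from scipy.optimize import least_squares
def plane(p,uv,z):
    n=cv2.undistortPoints(np.array([[uv]],float),np.array(p["K"]),np.array(p["dist_coeffs"]))[0,0]
    T=np.array(p["camera_from_world"]);c=-T[:3,:3].T@T[:3,3];d=T[:3,:3].T@[n[0],n[1],1]
    return (c+d*(z-c[2])/d[2])[:2]
def proj(p,P):
    T=np.array(p["camera_from_world"]);r=cv2.Rodrigues(T[:3,:3])[0]
    return cv2.projectPoints(np.array(P,float),r,T[:3,3],np.array(p["K"]),np.array(p["dist_coeffs"]))[0][:,0]
def rack(r,P):  # rack (x,y,yaw), points in rack frame -> world
    P=np.atleast_2d(np.array(P,float));c,s=np.cos(r[2]),np.sin(r[2])
    return P@np.array([[c,s,0],[-s,c,0],[0,0,1]])+[r[0],r[1],0]
Y=[-.1575,-.0525,.0525,.1575]
E
python3 - <<'E'
from h import *
ps=camera_params("scene");pd=camera_params("side")
S=[[270,206],[308,208],[342,202],[378,200]]
for u in S: print("sc",plane(ps,u,.13))
# side crop (x2.5, off 200,130): clips by eye
D=[[331,184],[311,195],[None]*2,[274,227]]
for u in D:
    if u[0]: print("sd",plane(pd,u,.13))
print("bins",[plane(ps,u,.012).round(3) for u in([274,213],[305,213],[330,206],[366,206])])
print("bottle",plane(ps,[409,212],0),"tin",plane(ps,[361,260],0))
def f(r):
    return (proj(ps,rack(r,[[0,y,.13] for y in Y]))-S).ravel()
r=least_squares(f,[.6,-.1,0],loss="soft_l1").x;print(r,f(r).round(1))
print(proj(pd,rack(r,[[0,y,.13] for y in Y])).round())
E
```

```text
sc [ 0.52825231 -0.12070346]
sc [ 0.55032539 -0.01119861]
sc [0.53733117 0.09245283]
sc [0.54198307 0.20191189]
sd [ 0.53398018 -0.11509393]
sd [ 0.54719512 -0.01304477]
sd [0.52995587 0.20020247]
bins [array([ 0.439, -0.11 ]), array([ 0.452, -0.008]), array([0.429, 0.079]), array([0.444, 0.201])]
bottle [0.47917363 0.34489914] tin [0.65953546 0.13563281]
[ 0.53712828  0.04109016 -0.03668373] [ 1.6  0.6 -0.7 -3.5  0.5  0.4 -1.   0.3]
[[332. 184.]
 [314. 196.]
 [294. 210.]
 [271. 225.]]
```

```bash
python3 - <<'E'
from h import *
print(read_tcp_rot())
for q in([1,0,0,0],[0,1,0,0]):
  for P in([.47,.04,.42],[.48,.2,.19],[.62,-.12,.19],[.62,-.12,.26]): 
    j=inverse_kinematics(P,q);print(q,P,None if j is None else np.round(j,2))
move_gripper(0)
q=[1,0,0,0]
for q in([1,0,0,0],[0,1,0,0]):
    try: move_ptp([.44,.04,.42],q);print("ok",q);break
    except MotionError as e: print(e)
p=camera_params("wrist");im=read_camera("wrist");cv2.imwrite("pics/w1.png",im[:,:,::-1])
r=[0.537,.041,-.037];print(proj(p,rack(r,[[0,y,.13] for y in Y])).round())
for n in("clip_a","tag_a_edge"):
    print(n,[(np.round(d["at"]).tolist(),round(d["confidence"],2),plane(p,d["at"],.13 if n[0]=="c" else .181).round(3)) for d in tip_of("wrist",n)])
print(read_time_s(),read_eef_pos())
E
```

```text
[9.92755951e-01 1.20148318e-01 7.44897296e-06 6.13984898e-05]
[1, 0, 0, 0] [0.47, 0.04, 0.42] [ 0.77 -0.05 -0.89  1.73 -0.04  1.44 -1.69]
[1, 0, 0, 0] [0.48, 0.2, 0.19] [ 0.44  0.4  -1.07  1.93  0.4   1.05 -2.37]
[1, 0, 0, 0] [0.62, -0.12, 0.19] [ 0.42  0.44 -0.38  1.68  0.18  1.06 -1.58]
[1, 0, 0, 0] [0.62, -0.12, 0.26] [ 0.45  0.37 -0.4   1.62  0.15  1.18 -1.56]
[0, 1, 0, 0] [0.47, 0.04, 0.42] [ 0.75 -0.05 -0.87  1.73 -0.04  1.44  1.45]
[0, 1, 0, 0] [0.48, 0.2, 0.19] [ 0.53  0.48 -1.21  1.92  0.51  1.09  0.69]
[0, 1, 0, 0] [0.62, -0.12, 0.19] [ 0.64  0.49 -0.67  1.67  0.34  1.09  1.45]
[0, 1, 0, 0] [0.62, -0.12, 0.26] [ 0.65  0.43 -0.68  1.61  0.28  1.21  1.49]
ok [1, 0, 0, 0]
[[460.  75.]
 [368.  71.]
 [276.  68.]
 [183.  64.]]
clip_a [([368.0, 68.0], 0.74, array([ 0.538, -0.012])), ([275.0, 76.0], 0.61, array([0.531, 0.095])), ([459.0, 65.0], 0.61, array([ 0.542, -0.114])), ([181.0, 78.0], 0.56, array([0.528, 0.202]))]
tag_a_edge [([172.0, 114.0], 0.81, array([0.491, 0.196])), ([319.0, 78.0], 0.5, array([0.526, 0.044]))]
4.3583 [0.44013101 0.03919452 0.41988988]
```

View pics/w1.png

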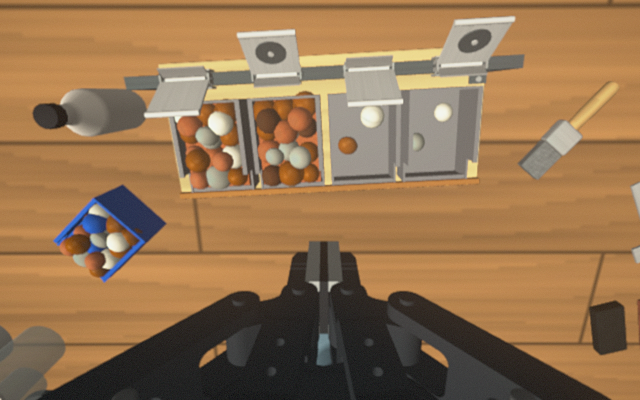

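The wrist view confirms it. The tag at (180,95), in front of the full bin by the bottle, leans to the robot and must go back. The tag at (475,45) shows its disc over the low bin by the brush and must come forward. The tags at (270,55) and (373,85) are right. The rail's slope gives a yaw of about +0.05. The edge measured at (0.491,0.196) fits 35 mm in front of the pin.

```bash
cat >> h.py <<'E'
R=[.535,.043,.05]; Q=[np.cos(.025),np.sin(.025),0,0]
def push(y,s): # s=+1: push away from the robot
    W=lambda x,z: rack(R,[x,y,z])[0]
    move_ptp(W(-s*.075,.27),Q); movel(W(-s*.075,.19),speed=.12)
    for x in(-.04,-.025,-.01,.005):
        movel(W(s*x,.19),speed=.06); print(x,read_eef_pos().round(3),np.round(read_ft_force(),1))
    pause(.3); movel(W(s*.005,.27),speed=.12)
E
python3 - <<'E'
from h import *
push(Y[3],1)
move_ptp([.44,.04,.42],[1,0,0,0]); im=read_camera("wrist");cv2.imwrite("pics/w2.png",im[:,:,::-1]);print(read_time_s())
E
```

```text
-0.04 [0.487 0.198 0.19 ] [ 0.7  0.3 -0.2]
-0.025 [0.503 0.199 0.19 ] [-0.3  0.8 -0.1]
-0.01 [0.518 0.2   0.19 ] [-0.2  1.8 -0.2]
0.005 [0.533 0.201 0.19 ] [-0.9  0.6  0.5]
10.0917
```

View pics/w2.png

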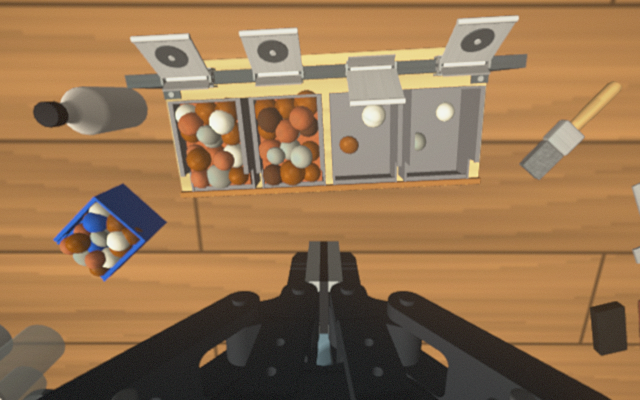

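The tag at (172,57) now shows its disc, and nothing else moved. Next is the tag at (478,42).

```bash
python3 - <<'E'
from h import *
push(Y[0],-1)
move_ptp([.44,.04,.42],[1,0,0,0]); im=read_camera("wrist");cv2.imwrite("pics/w3.png",im[:,:,::-1]);print(read_time_s())
E
```

```text
-0.04 [ 0.583 -0.112  0.19 ] [-0.5 -0.6 -0. ]
-0.025 [ 0.567 -0.113  0.19 ] [ 0.5  0.4 -0.4]
-0.01 [ 0.552 -0.114  0.19 ] [ 0.8 -0.2  0.6]
0.005 [ 0.537 -0.115  0.19 ] [ 0.5 -0.7  0. ]
16.025
```

View pics/w3.png

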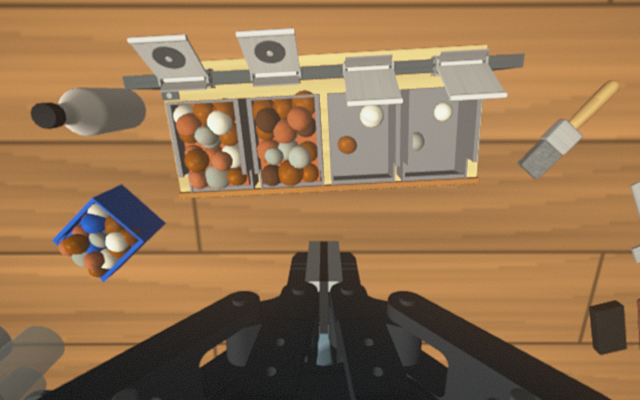

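The discs at (170,57) and (270,52) show for the full bins. The tags at (373,85) and (472,80) lean forward for the low bins.

```bash
python3 -c "
from bench import *
print(sign_off())"
```

```text
the job is handed in; nothing more can be done
None
```

The job is handed in at about 16 s: I pushed over the two wrong tags, so both full bins' tags are tipped back and both nearly empty bins' tags are tipped forward, and no bins or other things moved in the pictures.

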